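Point out the objective and its socket, then signal

ROBOT

A 6-joint arm with a two-finger parallel gripper is mounted at the origin on the work surface. World frame = base frame: x ahead of the robot, y to its left, z up, the work surface at z = 0. Lengths are in m, angles in rad, forces in N, time in s.
With the tool pointing down it reaches from about 0.25 to 0.725 m from the base axis. Payload 4 kg.
Tool frame: the origin (TCP) lies at the very end of the fingers, on their centre line; the grasp point (between the pads) lies 19 mm behind it (grip_point_offset is the distance from the TCP to the grasp point, in m); z points along the fingers, y is the line along which they close (so a half turn about z gives the same grasp; the last joint's range is limited). The gripper opens to 85 mm and grips with 20 to 120 N. Pads are 22 mm wide; open, the fingers measure 114 mm over their backs; the gripper's body (76 mm by 85 mm) begins 54 mm behind the grasp point. The pads swing forward as they close: fully open they stand 13 mm farther back than shut.
Start: joints at [-1.193, 0.241, 0.005, 1.335, 0, 1.571], TCP at [0.184, -0.465, 0.231] pointing down, gripper open.
Joint ranges: [-2.72, 2.72], [-1.05, 1.87], [-1.09, 1.28], [-1.99, 2.15], [-1.42, 1.44], [-3.14, 3.14]. Speed limits (rad/s): [2.79, 2.79, 3.14, 3.14, 3.14, 3.14].

INTERFACE

Orientations are given as a 3x3 rotation matrix whose columns are the frame's x, y, z axes.
In Python, from bench import get_obs, capture, hand_in, find_in, cut_out, grip_point_offset gives the robot as it stands.
- The arm moves only by the tool step_arm, never from a script. Its argument "targets" is a list of rows, each a list of 3 entries, a list of its own where there are three numbers: the shift along the world's x, y, z in m, then the turn, a rotation vector about the world's x, y, z in rad, then the opening in per cent of the stroke, from 0 (shut) to 100 (fully open). A call has 1 to 20 rows; each row shifts and turns the commanded pose from where the row before left it; what a row does not reach is not made up. A row lasts 1/12 s, in which the tool goes at most 41.7 mm and 7.16 degrees, less where a joint would pass 70% of its speed; a pose out of reach is approached as far as the arm can. A call is refused whole if a number of a shift passes 0.0417 or a number of a turn 0.125, either way. A call with a gripper value outside its range is refused whole. The fingers move at their own pace and stop on an object; "grip_force" is the grip in N (left out, the last holds). Time passes only in rows, so rows that do not move let the fingers close. It gives the time, the measured TCP pose, the force, the opening and the grip force at its end, in the units of the state.
- get_obs(): the state, without advancing time (a new reading comes with each control period).
- capture(name): name is "side" or "top"; returns a dict with "image" (384x512x3 uint8, blue, green, red), "z_map" (384x512 float32, m along the optical axis (not along the pixel's ray), 0 where there is no reading), "mtx" (3x3 intrinsics, pixels), "R" (3x3) and "t" (3): a world point X has camera coordinates R X + t. Camera axes: x right, y down, z forward; pixel columns grow to the right and rows downward; lengths in m; the calibration is good to about 2 mm. A picture is of the moment at which its call begins.
- hand_in(): hands the job in; it is judged then, once.
Trained networks look in a picture, given as the dict that the camera call returned (one of the last four; its "shot" number tells which), for a name from the list of things; names that differ only in an ending like _2 or _b are one class to them, and where a whole thing is asked for, a point or a joint stands for the part that bears it (a point fixed in the world has none). Each returns a list of dicts, best first, with "confidence" (0 to 1); they miss things now and then, are a little off and sometimes report something else, mostly with a low value. They report only what shows in the picture. A call takes as long as a camera call. They do not tell look-alikes from the thing itself.
- find_in(picture, label): "centre" ([x, y, z] in m, in world coordinates, good to about 4 mm: the middle of the surface that is visible of it).
- cut_out(picture, label): "region" (384x512 bool, what is visible of it).
The state is a dict: "time": time; "joints": joint angles; "qvel": joint speeds; "effort": joint torques, N m; "tcp_pos": TCP position; "orientation": TCP orientation; "force": force on the tool from outside, world axes, zero at the start; "ft_torque": the same for the moment, N m; "grip_width": opening from 0.0 (shut) to 1.0 (fully open); "gripper_force": force on a finger pad.
Only numpy, scipy, OpenCV 4.12 (cv2) and the standard library are available. Lean on these libraries where they do the work, as an engineer would, in place of code of your own. Each camera call takes 0.05 s, during which the arm holds its last target. There are 200 camera calls.

TASK

Show the service technician on the bench camera which part goes where: with the fingertips straight above it and no more than about three centimetres away, point at the middle of the shortest of the four microscope objectives on the rubber pad for two seconds, and then in the same way at the one open, uncapped socket of the nosepiece for two seconds. Then press the push button on the grey box fully down, let it come up again and move clear. Touch and move nothing but the button and its box, and come close above none of the other objectives.

Things in the scene. Friction and masses are not known exactly. Their poses are not given: they have to be found in the camera images.
- obj_short_top (a point): centre of the top of the shortest objective: a loose steel microscope objective standing upright with its lens up, 25 mm across at the barrel and 21 mm at the top, 28 mm high; this point is 28 mm above its foot
- obj_short: the same shortest objective; origin at the centre of its foot, z up
- obj_mid: another steel objective standing upright on the pad, 25 mm across, 41 mm high with a tapered nose; origin at the centre of its foot, z up
- obj_mid_top (a point): centre of the top of that 41 mm objective
- obj_long: another steel objective standing upright on the pad, 25 mm across, 51 mm high with a tapered nose; origin at the centre of its foot, z up
- obj_long_top (a point): centre of the top of that 51 mm objective
- obj_longest: another steel objective standing upright on the pad, 25 mm across, 61 mm high with a tapered nose; origin at the centre of its foot, z up
- obj_longest_top (a point): centre of the top of that 61 mm objective
- pad: fixed grey rubber pad, 150 x 150 x 4 mm, lying on the bench; the four objectives stand on it at the corners of a square of 86 mm side, in any order; origin at the centre of its underside
- nosepiece: fixed nosepiece (objective turret) lying face up on a round black base 110 mm across and 14 mm high: dark grey metal disc 108 mm across, top face 34 mm above the bench, with five sockets on a circle of 35 mm radius (41 mm apart); four are closed by white plastic domed dust caps (27 mm across, top 44 mm above the bench), one is open; origin at the centre of its underside, z up; the open socket lies along its own +x; it can stand at any yaw
- open_socket (a point): centre of the mouth of the open socket: a raised steel collar 27 mm across outside, 21 mm inside, with a dark bottom; this point is 40 mm above the bench
- signal (a joint): the push button of the signal box, pressed straight down: 0 = up, 0.006 = fully down (m); a spring brings it back up; it takes about 5 N to push fully down
- signal_top (a point): centre of the top face of that push button (32 mm across), 52 mm above the bench when up; it stands 10 mm above a round black housing 48 mm across
- signal_box: fixed grey box 90 x 90 x 30 mm with the round grey push button on its top; origin at the centre of its underside
- lens_cap: loose black plastic lens cap lying on the pad among the objectives, disc 28 mm across, 12 mm high; a bystander; origin at the centre of its underside
- oil_bottle: small amber glass oil bottle, 38 mm across, 75 mm high, standing; a bystander; origin at the centre of its underside
- dish: glass dish, 70 mm across, 15 mm high; a bystander; origin at the centre of its underside
- slide_box: flat slide box with a black lid, 75 x 90 x 35 mm (its x, y, z); a bystander; origin at the centre of its underside
- stain_jar: white ceramic staining jar, 56 mm across, 70 mm high, open at the top; a bystander; origin at the centre of its underside
- driver: screwdriver, 150 mm long, lying along its own x axis; a bystander
- counter_clicker: round steel hand counter, 48 mm across, 42 mm high with its thumb plunger; a bystander; origin at the centre of its underside
There are look-alikes about, which are no part of the job. Leave any blue look-alike of the obj_long alone. Leave any blue look-alike of the obj_longest alone.

How it is judged:
By the outcome, as a careful person would: the job done as asked, in the order asked, and still so for the second after the job is handed in, with the robot touching nothing.
It also fails if it takes over 64 s, if anything falls off the work surface, if the arm or the gripper's body presses on something with over 40 N, if the wrist force passes 120 N, or if a joint passes its speed limit or range.

## Working session

There is one attempt and no reset: what is moved stays moved. The work goes in short steps, Python scripts to look and compute and a tool call to move; the robot and the scene stay as the last step left them, time stands still between calls to the robot, and variables do not carry over. Pictures are saved under pics/ and viewed, at most 10 in all, crops included, and the job is handed in when it is done.

Besides the shell and the picture viewer there is one more tool, called after "Emit:" by a JSON object that holds its "name" and its "arguments". step_arm: Moves the arm, as the interface text tells. Its arguments: {"type":"object","properties":{"targets":{"type":"array","items":{"type":"array"}},"grip_force":{"type":"number"}},"required":["targets"]}

```bash
mkdir -p pics
cat > h.py <<'E'
import numpy as np, cv2
from bench import *
def world(c,u,v,z=None):
    z=c["z_map"][int(v),int(u)] if z is None else z
    p=np.linalg.inv(c["mtx"])@[u,v,1]*z
    return c["R"].T@(p-c["t"])
def pix(c,X):
    p=c["mtx"]@(c["R"]@np.array(X)+c["t"]); return p[:2]/p[2]
E
python3 - <<'E'
from h import *
for n in ("top","side"):
    c=capture(n); cv2.imwrite(f"pics/{n}0.png",cv2.resize(c["image"],(800,600)))
    print(n,"cam",(-c["R"].T@c["t"]).round(3))
    for l in ["obj_short","obj_mid","obj_long","obj_longest","pad","nosepiece","open_socket","signal","signal_box","counter_clicker","stain_jar","oil_bottle","lens_cap"]:
        try:
            for d in find_in(c,l)[:3]: print(l,d["centre"] if 0 else np.round(d["centre"],3),round(d["confidence"],2),pix(c,d["centre"]).round(0))
        except Exception as e: print(l,e)
E
```

```text
top cam [0.365 0.041 1.516]
obj_short [0.521 0.184 0.029] 0.62 [200. 204.]
obj_mid [0.619 0.252 0.038] 0.37 [179. 172.]
obj_long [0.534 0.262 0.043] 0.4 [174. 199.]
obj_longest [0.568 0.086 0.049] 0.51 [232. 189.]
obj_longest [0.604 0.168 0.049] 0.47 [206. 176.]
pad [0.572 0.215 0.006] 0.63 [191. 189.]
pad [ 0.624 -0.351  0.043] 0.33 [376. 175.]
pad [0.61  0.171 0.053] 0.18 [205. 174.]
nosepiece [ 0.581 -0.096  0.032] 0.7 [292. 187.]
open_socket [ 0.576 -0.098  0.03 ] 0.68 [293. 189.]
signal [0.521 0.18  0.033] 0.6 [201. 204.]
signal [ 0.465 -0.298  0.051] 0.53 [360. 226.]
signal [ 0.624 -0.351  0.045] 0.52 [376. 174.]
signal_box [ 0.462 -0.297  0.03 ] 0.85 [358. 227.]
signal_box [ 0.458 -0.301  0.048] 0.46 [360. 229.]
counter_clicker [0.579 0.367 0.028] 0.58 [141. 184.]
counter_clicker [ 0.576 -0.097  0.032] 0.47 [293. 189.]
stain_jar [ 0.627 -0.351  0.045] 0.81 [376. 173.]
oil_bottle [ 0.699 -0.003  0.054] 0.64 [263. 147.]
lens_cap [0.568 0.218 0.011] 0.51 [190. 190.]
side cam [0.423 0.938 0.61 ]
obj_short [0.522 0.187 0.019] 0.41 [261. 245.]
obj_mid [0.62  0.261 0.028] 0.49 [214. 
[... 325 characters left out ...]
55. 188.]
nosepiece [0.61  0.18  0.035] 0.17 [225. 235.]
open_socket [ 0.572 -0.067  0.033] 0.93 [255. 187.]
open_socket [0.427 0.422 0.02 ] 0.44 [296. 325.]
signal_box [0.574 0.383 0.026] 0.69 [223. 300.]
signal_box [ 0.462 -0.266  0.032] 0.65 [295. 160.]
counter_clicker [0.576 0.383 0.026] 0.69 [222. 300.]
counter_clicker [0.428 0.424 0.021] 0.23 [295. 325.]
stain_jar [ 0.621 -0.327  0.049] 0.79 [251. 146.]
stain_jar [ 0.429 -0.045  0.003] 0.71 [303. 202.]
stain_jar [0.619 0.261 0.028] 0.67 [215. 258.]
oil_bottle [ 0.574 -0.069  0.032] 0.75 [254. 187.]
oil_bottle [0.708 0.01  0.035] 0.57 [204. 197.]
lens_cap [0.569 0.22  0.018] 0.68 [240. 252.]
lens_cap [0.573 0.234 0.003] 0.26 [237. 261.]
```

Run:
```python
from h import *
c=capture("top"); I=c["image"]
cv2.imwrite("pics/crop_top.png",cv2.resize(I[130:250,120:400],(798,342),interpolation=cv2.INTER_CUBIC))
a=cv2.resize(I[140:230,150:250],(400,360),interpolation=cv2.INTER_CUBIC)
b=cv2.resize(I[155:220,256:328],(399,360),interpolation=cv2.INTER_CUBIC)
cv2.imwrite("pics/crop2.png",np.hstack([a,b]))
```

```text
(no output)
```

View pics/side0.png

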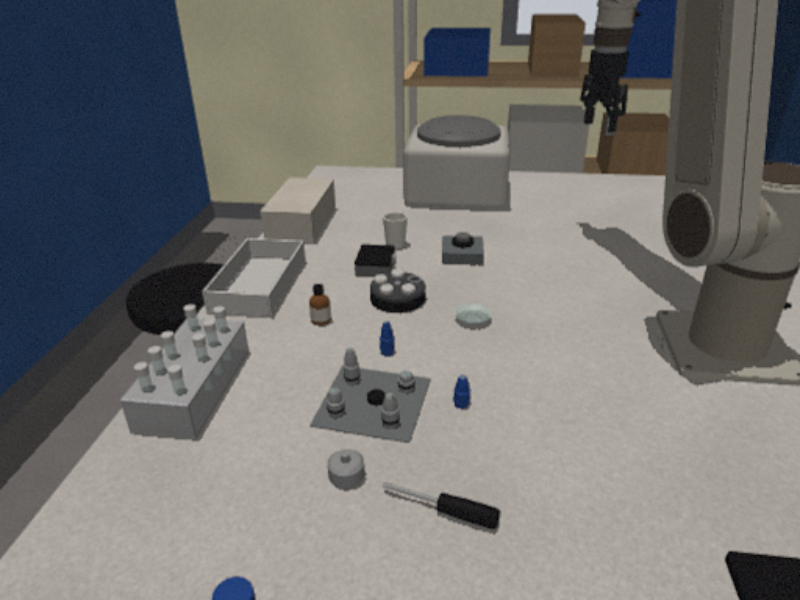

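View pics/top0.png

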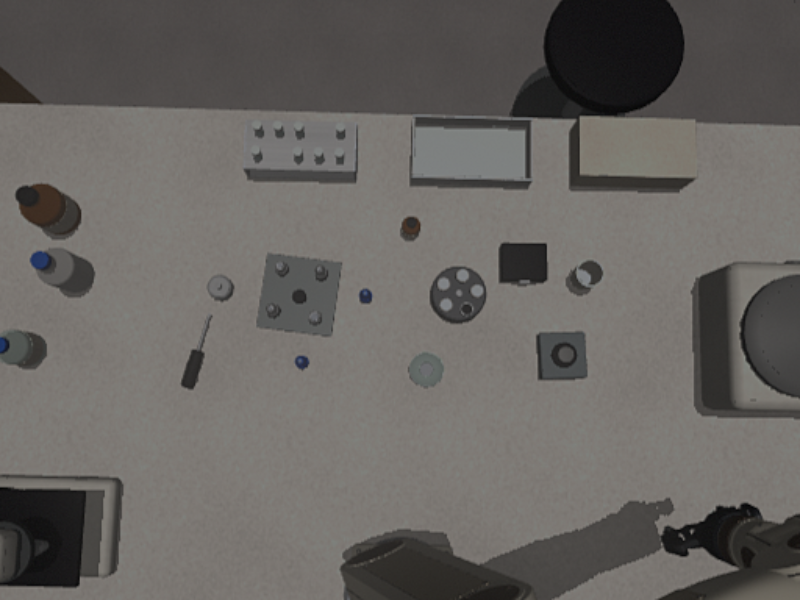

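View pics/crop2.png

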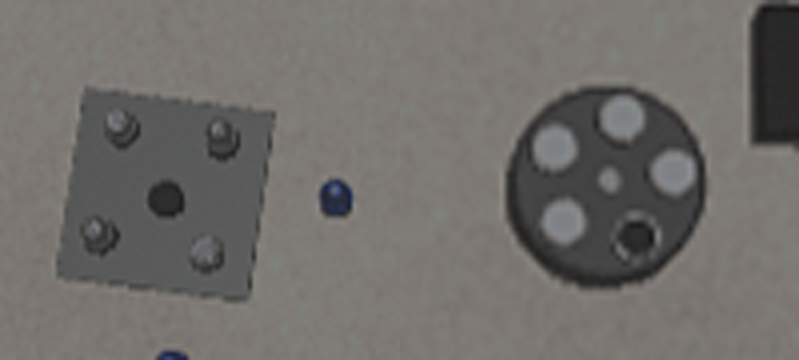

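The pictures show the four steel objectives on the pad. In top pixels they are (200,204), (206,176), (179,172) and (174,199). The one at top (201,203) / side (260,243) is clearly the stubby one, so it is the shortest. The blue look-alikes are at top (233,189) and (193,231). The open dark socket is at top (299,198). The grey button is at top (361,226), and the counter at (141,184) is a bystander.

Run:
```python
from h import *
def ray(c,u,v):
    o=-c["R"].T@c["t"]; d=c["R"].T@np.linalg.inv(c["mtx"])@[u,v,1]; return o,d
def atz(c,u,v,z):
    o,d=ray(c,u,v); return (o+d*(z-o[2])/d[2]).round(4)
t=capture("top"); s=capture("side")
print("short top atz",atz(t,201.2,202.8,.032),"socket",atz(t,298.6,197.4,.040),"button",atz(t,360.8,226.5,.052))
# depth-based height maps, world points
for c,n in ((t,"top"),(s,"side")):
    v,u=np.mgrid[:384,:512]; z=c["z_map"]
    P=np.linalg.inv(c["mtx"])@np.stack([u.ravel()*1.,v.ravel()*1.,np.ones(u.size)])*z.ravel()
    W=(c["R"].T@(P-c["t"][:,None])).T; W=W[z.ravel()>0]
    def near(x,y,r,lo,hi):
        m=(np.hypot(W[:,0]-x,W[:,1]-y)<r)&(W[:,2]>lo)&(W[:,2]<hi); return W[m]
    for l,a in {"short":(.521,.186,.025,.012,.1),"mid":(.617,.255,.025,.012,.1),"long":(.537,.264,.025,.012,.1),"longest":(.61,.175,.025,.012,.1),"nosep":(.58,-.09,.07,.028,.1),"btn":(.463,-.293,.024,.047,.1),"box":(.463,-.293,.07,.02,.035)}.items():
        q=near(*a)
        if len(q): print(n,l,len(q),"mean",q.mean(0).round(4),"mid",((q.min(0)+q.max(0))/2).round(4),"zmax",q[:,2].max().round(4))
im=s["image"]; cv2.imwrite("pics/crop3.png",np.hstack([cv2.resize(im[225:285,195:275],(440,330),interpolation=cv2.INTER_CUBIC),cv2.resize(im[165:205,230:280],(356,330)[:2],interpolation=cv2.INTER_CUBIC)]))
for l,X in {"short":atz(t,201.2,202.8,.032),"socket":atz(t,298.6,197.4,.040),"button":atz(t,360.8,226.5,.052)}.items(): print(l,"side px",pix(s,X).round(1))
```

```text
short top atz [0.5258 0.1808 0.032 ] socket [ 0.5486 -0.1147  0.04  ] button [ 0.4638 -0.3007  0.052 ]
top short 60 mean [0.524  0.1815 0.029 ] mid [0.5271 0.1853 0.0265] zmax 0.0402
top mid 62 mean [0.6189 0.2491 0.036 ] mid [0.6203 0.2489 0.0344] zmax 0.0567
top long 67 mean [0.5352 0.2621 0.0407] mid [0.5361 0.264  0.0385] zmax 0.0647
top longest 68 mean [0.6099 0.1704 0.0446] mid [0.6056 0.1695 0.0421] zmax 0.0714
top nosep 961 mean [ 0.5772 -0.0974  0.0378] mid [ 0.5782 -0.0981  0.0414] zmax 0.0548
top btn 89 mean [ 0.4622 -0.301   0.0531] mid [ 0.4612 -0.2988  0.0549] zmax 0.0628
top box 614 mean [ 0.4618 -0.3013  0.0304] mid [ 0.4624 -0.3029  0.0276] zmax 0.035
side short 105 mean [0.5246 0.1895 0.0245] mid [0.525  0.1871 0.0234] zmax 0.0342
side mid 150 mean [0.6198 0.2597 0.03  ] mid [0.6218 0.2572 0.0296] zmax 0.0468
side long 188 mean [0.5365 0.2732 0.0341] mid [0.5383 0.2706 0.034 ] zmax 0.0559
side longest 180 mean [0.612  0.1818 0.0375] mid [0.613  0.1784 0.0393] zmax 0.0663
side nosep 533 mean [ 0.577  -0.0861  0.036 ] mid [ 0.5784 -0.0926  0.0369] zmax 0.0456
side btn 37 mean [ 0.4623 -0.2971  0.0508] mid [ 0.4629 -0.298   0.0506] zmax 0.0541
side box 273 mean [ 0.4622 -0.2829  0.0283] mid [ 0.4629 -0.2979  0.0275] zmax 0.0349
short side px [259.7 238.6]
socket side px [264.7 177.6]
button side px [295.8 150.1]
```

View pics/crop3.png

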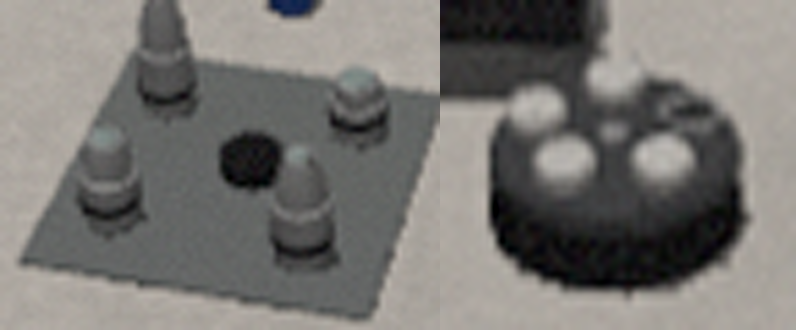

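Measurements from both views agree. The short top is at (0.525, 0.182, 0.032), and its side projection (259.7, 238.6) matches the crop at (260, 238.6). The socket is at (0.549, -0.114, 0.040), 34 mm from the disc centre. The button is at (0.463, -0.300, 0.052).

Emit:
{"name": "step_arm", "arguments": {"targets": [[[0.006,0.011,0],[0,0,0.04],0],[[0.012,0.022,0],[0,0,0.07],0],[[0.017,0.033,0],[0,0,0.08],0],[[0.018,0.034,0],[0,0,0.08],0],[[0.018,0.034,0],[0,0,0.08],0],[[0.018,0.034,0],[0,0,0.08],0],[[0.018,0.034,0],[0,0,0.08],0],[[0.018,0.034,0],[0,0,0.08],0],[[0.018,0.034,0],[0,0,0.08],0],[[0.018,0.034,0],[0,0,0.08],0],[[0.018,0.034,0],[0,0,0.08],0],[[0.018,0.034,0],[0,0,0.08],0],[[0.018,0.034,0],[0,0,0.08],0],[[0.018,0.034,0],[0,0,0.08],0],[[0.018,0.034,0],[0,0,0.08],0],[[0.018,0.034,0],[0,0,0.08],0],[[0.018,0.034,0],[0,0,0.08],0],[[0.018,0.034,0],[0,0,0.08],0],[[0.018,0.034,0],[0,0,0.08],0],[[0.018,0.034,0],[0,0,0.03],0]]}}

```text
time: 3.22
tcp_pos: [0.5251, 0.1818, 0.2314]
orientation: [[-0.308, 0.951, -0.0], [0.951, 0.308, 0.0], [0.0, -0.0, -1.0]]
force: [1.2, -0.2, 0.5]
grip_width: -0.002
gripper_force: 0.0
```

Emit:
{"name": "step_arm", "arguments": {"targets": [[[0,0,-0.02],[0,0,0],0],[[0,0,-0.03],[0,0,0],0],[[0,0,-0.03],[0,0,0],0],[[0,0,-0.03],[0,0,0],0],[[0,0,-0.03],[0,0,0],0],[[0,0,-0.02],[0,0,0],0],[[0,0,-0.012],[0,0,0],0],[[0,0,-0.007],[0,0,0],0],[[0,0,0],[0,0,0],0],[[0,0,0],[0,0,0],0]]}}

```text
time: 4.05
tcp_pos: [0.5253, 0.1797, 0.0527]
orientation: [[-0.303, 0.953, 0.0], [0.953, 0.303, 0.0], [0.0, 0.0, -1.0]]
force: [-0.2, -0.7, -0.7]
grip_width: -0.002
gripper_force: 0.0
```

Run:
```python
from h import *
s=capture("side"); print(get_obs()["tcp_pos"])
t=capture("top")
cv2.imwrite("pics/pt1.png",np.hstack([cv2.resize(s["image"][205:275,205:305],(480,336),interpolation=cv2.INTER_CUBIC),cv2.resize(t["image"][160:230,160:226],(317,336),interpolation=cv2.INTER_CUBIC)]))
```

```text
[0.52599782 0.17976693 0.05337541]
```

View pics/pt1.png

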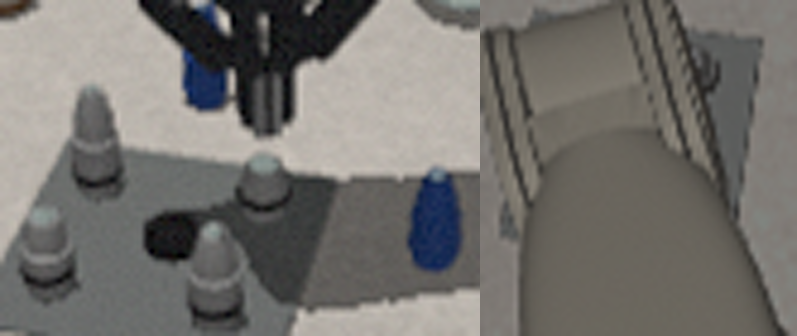

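The crop shows the shut fingertips at (265,130), right above the short objective at (263,160). I'll make a small trim and then hold.

Emit:
{"name": "step_arm", "arguments": {"targets": [[[0,0.002,-0.004],[0,0,0],0],[[0,0,0],[0,0,0],0],[[0,0,0],[0,0,0],0],[[0,0,0],[0,0,0],0],[[0,0,0],[0,0,0],0],[[0,0,0],[0,0,0],0],[[0,0,0],[0,0,0],0],[[0,0,0],[0,0,0],0],[[0,0,0],[0,0,0],0],[[0,0,0],[0,0,0],0],[[0,0,0],[0,0,0],0],[[0,0,0],[0,0,0],0],[[0,0,0],[0,0,0],0],[[0,0,0],[0,0,0],0],[[0,0,0],[0,0,0],0],[[0,0,0],[0,0,0],0],[[0,0,0],[0,0,0],0],[[0,0,0],[0,0,0],0],[[0,0,0],[0,0,0],0],[[0,0,0],[0,0,0],0]]}}

```text
time: 5.82
tcp_pos: [0.5254, 0.1813, 0.0483]
orientation: [[-0.302, 0.953, -0.0], [0.953, 0.302, -0.0], [-0.0, -0.0, -1.0]]
force: [-0.3, 0.4, -0.7]
grip_width: -0.001
gripper_force: 0.0
```

Emit:
{"name": "step_arm", "arguments": {"targets": [[[0,0,0],[0,0,0],0],[[0,0,0],[0,0,0],0],[[0,0,0],[0,0,0],0],[[0,0,0],[0,0,0],0],[[0,0,0],[0,0,0],0],[[0,0,0],[0,0,0],0],[[0,0,0],[0,0,0],0],[[0,0,0],[0,0,0],0],[[0,0,0],[0,0,0],0],[[0,0,0],[0,0,0],0],[[0,0,0.02],[0,0,0],0],[[0,0,0.03],[0,0,0],0],[[0,0,0.03],[0,0,0],0],[[0,0,0.03],[0,0,0],0],[[0,0,0.03],[0,0,0],0],[[0,0,0.02],[0,0,0],0],[[0,0,0],[0,0,0],0]]}}

```text
time: 7.23
tcp_pos: [0.5282, 0.1822, 0.214]
orientation: [[-0.302, 0.953, 0.01], [0.953, 0.302, 0.003], [0.0, 0.01, -1.0]]
force: [-0.1, 0.3, 1.5]
grip_width: 0.0
gripper_force: 0.0
```

Emit:
{"name": "step_arm", "arguments": {"targets": [[[0.001,-0.015,0],[0,0,-0.03],0],[[0.002,-0.028,0],[0,0,-0.05],0],[[0.003,-0.03,0],[0,0,-0.05],0],[[0.003,-0.033,0],[0,0,-0.06],0],[[0.003,-0.033,0],[0,0,-0.06],0],[[0.003,-0.033,0],[0,0,-0.06],0],[[0.003,-0.033,0],[0,0,-0.06],0],[[0.003,-0.033,0],[0,0,-0.05],0],[[0.002,-0.03,0],[0,0,-0.05],0],[[0.001,-0.018,0],[0,0,-0.03],0],[[0,-0.01,0],[0,0,0],0],[[0,0,-0.02],[0,0,0],0],[[0,0,-0.03],[0,0,0],0],[[0,0,-0.03],[0,0,0],0],[[0,0,-0.03],[0,0,0],0],[[0,0,-0.02],[0,0,0],0],[[0,0,-0.015],[0,0,0],0],[[0,0,0],[0,0,0],0],[[0,0,0],[0,0,0],0],[[0,0,0],[0,0,0],0]]}}

```text
time: 8.9
tcp_pos: [0.5501, -0.1145, 0.0642]
orientation: [[0.191, 0.982, 0.001], [0.982, -0.191, -0.0], [0.0, 0.001, -1.0]]
force: [-0.6, -0.1, 0.0]
grip_width: -0.001
gripper_force: 0.0
```

Run:
```python
from h import *
s=capture("side"); print(get_obs()["tcp_pos"])
cv2.imwrite("pics/pt2.png",np.hstack([cv2.resize(s["image"][140:210,215:315],(480,336),interpolation=cv2.INTER_CUBIC)]))
```

```text
[ 0.55058887 -0.11462938  0.06467657]
```

View pics/pt2.png

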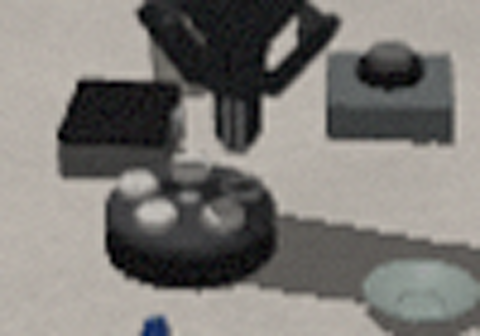

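The crop shows the fingertips at (238,150), directly above the open socket at (240,183). I'll lower 5 mm and hold.

Emit:
{"name": "step_arm", "arguments": {"targets": [[[-0.001,0,-0.005],[0,0,0],0],[[0,0,0],[0,0,0],0],[[0,0,0],[0,0,0],0],[[0,0,0],[0,0,0],0],[[0,0,0],[0,0,0],0],[[0,0,0],[0,0,0],0],[[0,0,0],[0,0,0],0],[[0,0,0],[0,0,0],0],[[0,0,0],[0,0,0],0],[[0,0,0],[0,0,0],0],[[0,0,0],[0,0,0],0],[[0,0,0],[0,0,0],0],[[0,0,0],[0,0,0],0],[[0,0,0],[0,0,0],0],[[0,0,0],[0,0,0],0],[[0,0,0],[0,0,0],0],[[0,0,0],[0,0,0],0],[[0,0,0],[0,0,0],0],[[0,0,0],[0,0,0],0],[[0,0,0],[0,0,0],0]]}}

```text
time: 10.62
tcp_pos: [0.5484, -0.1147, 0.0583]
orientation: [[0.192, 0.981, -0.0], [0.981, -0.192, 0.0], [0.0, -0.0, -1.0]]
force: [0.6, -1.2, 0.1]
grip_width: -0.003
gripper_force: 0.0
```

Emit:
{"name": "step_arm", "arguments": {"targets": [[[0,0,0],[0,0,0],0],[[0,0,0],[0,0,0],0],[[0,0,0],[0,0,0],0],[[0,0,0],[0,0,0],0],[[0,0,0],[0,0,0],0],[[0,0,0],[0,0,0],0],[[0,0,0],[0,0,0],0],[[0,0,0],[0,0,0],0],[[0,0,0],[0,0,0],0],[[0,0,0],[0,0,0],0],[[0,0,0.02],[0,0,0],0],[[0,0,0.03],[0,0,0],0],[[0,0,0.03],[0,0,0],0],[[0,0,0.02],[0,0,0],0],[[0,0,0],[0,0,0],0],[[0,0,0],[0,0,0],0]]}}

```text
time: 11.95
tcp_pos: [0.5495, -0.115, 0.1598]
orientation: [[0.192, 0.981, 0.004], [0.981, -0.192, -0.001], [-0.0, 0.004, -1.0]]
force: [-0.4, 0.2, 0.1]
grip_width: -0.002
gripper_force: 0.0
```

Emit:
{"name": "step_arm", "arguments": {"targets": [[[-0.006,-0.012,0],[0,0,-0.02],0],[[-0.01,-0.023,0],[0,0,-0.05],0],[[-0.014,-0.03,0],[0,0,-0.06],0],[[-0.014,-0.03,0],[0,0,-0.06],0],[[-0.014,-0.03,0],[0,0,-0.06],0],[[-0.012,-0.026,0],[0,0,-0.05],0],[[-0.01,-0.021,0],[0,0,-0.04],0],[[-0.006,-0.013,0],[0,0,-0.02],0],[[0,0,0],[0,0,0],0],[[0,0,-0.02],[0,0,0],0],[[0,0,-0.03],[0,0,0],0],[[0,0,-0.03],[0,0,0],0],[[0,0,-0.005],[0,0,0],0],[[0,0,0],[0,0,0],0],[[0,0,0],[0,0,0],0]]}}

```text
time: 13.2
tcp_pos: [0.4623, -0.2994, 0.0733]
orientation: [[0.525, 0.851, -0.001], [0.851, -0.525, 0.001], [0.0, -0.001, -1.0]]
force: [0.7, -0.4, 0.8]
grip_width: 0.003
gripper_force: 0.0
```

Run:
```python
from h import *
s=capture("side"); o=get_obs(); print(o["tcp_pos"],o["force"])
cv2.imwrite("pics/pt3.png",cv2.resize(s["image"][110:180,250:350],(480,336),interpolation=cv2.INTER_CUBIC))
```

```text
[ 0.46325192 -0.2999922   0.074448  ] [-0.5471536  -0.51647939  0.19513887]
```

View pics/pt3.png

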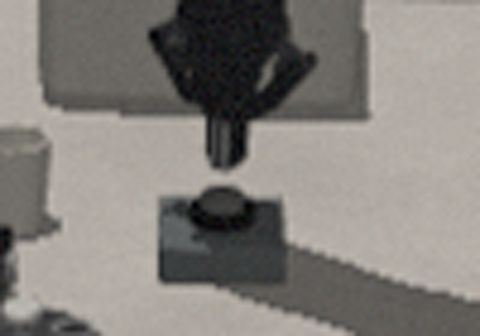

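The crop shows the fingertips at (225,165), above the button at (222,195). Next I press slowly while watching the force.

Emit:
{"name": "step_arm", "arguments": {"targets": [[[0,0,-0.01],[0,0,0],0],[[0,0,-0.008],[0,0,0],0],[[0,0,-0.002],[0,0,0],0],[[0,0,-0.002],[0,0,0],0],[[0,0,-0.002],[0,0,0],0],[[0,0,-0.002],[0,0,0],0],[[0,0,-0.001],[0,0,0],0],[[0,0,0],[0,0,0],0],[[0,0,0],[0,0,0],0]]}}

```text
time: 14.0
tcp_pos: [0.4621, -0.2995, 0.0465]
orientation: [[0.525, 0.851, -0.0], [0.851, -0.525, 0.0], [0.0, -0.001, -1.0]]
force: [-2.8, 2.0, 5.0]
grip_width: 0.004
gripper_force: 2.3
```

Emit:
{"name": "step_arm", "arguments": {"targets": [[[0,0,-0.001],[0,0,0],0],[[0,0,0],[0,0,0],0],[[0,0,0],[0,0,0],0]]}}

```text
time: 14.25
tcp_pos: [0.4623, -0.2996, 0.0461]
orientation: [[0.525, 0.851, 0.0], [0.851, -0.525, 0.0], [0.0, -0.0, -1.0]]
force: [-3.7, 3.0, 9.2]
grip_width: 0.002
gripper_force: 4.1
```

Emit:
{"name": "step_arm", "arguments": {"targets": [[[0,0,-0.001],[0,0,0],0],[[0,0,0],[0,0,0],0],[[0,0,0],[0,0,0],0],[[0,0,0],[0,0,0],0]]}}

```text
time: 14.58
tcp_pos: [0.4623, -0.2996, 0.0459]
orientation: [[0.525, 0.851, 0.0], [0.851, -0.525, -0.0], [0.0, 0.0, -1.0]]
force: [-5.7, 2.9, 13.8]
grip_width: -0.0
gripper_force: 6.8
```

The force is rising steeply with no further travel, so the button is fully down at z 0.046. I'll release and move clear.

Emit:
{"name": "step_arm", "arguments": {"targets": [[[0,0,0.003],[0,0,0],0],[[0,0,0.005],[0,0,0],0],[[0,0,0.01],[0,0,0],0],[[0,0,0.02],[0,0,0],0],[[0,0,0.03],[0,0,0],0],[[0,0,0.03],[0,0,0],0],[[0,0,0.03],[0,0,0],0],[[0,0,0.02],[0,0,0],0],[[-0.02,-0.01,0],[0,0,0],0],[[-0.03,-0.02,0],[0,0,0],0],[[-0.03,-0.02,0],[0,0,0],0],[[-0.03,-0.02,0],[0,0,0],0],[[-0.02,-0.01,0],[0,0,0],0],[[0,0,0],[0,0,0],0],[[0,0,0],[0,0,0],0],[[0,0,0],[0,0,0],0],[[0,0,0],[0,0,0],0],[[0,0,0],[0,0,0],0]]}}

```text
time: 16.08
tcp_pos: [0.3335, -0.3794, 0.1923]
orientation: [[0.524, 0.852, 0.0], [0.852, -0.524, -0.0], [0.0, 0.0, -1.0]]
force: [0.3, 0.2, -0.8]
grip_width: -0.001
gripper_force: 0.0
```

Run:
```python
from h import *
s=capture("side")
cv2.imwrite("pics/end.png",cv2.resize(s["image"],(800,600)))
o=get_obs(); print(o["tcp_pos"],o["force"],o["time"])
```

```text
[ 0.33344752 -0.37928165  0.19228659] [0.05015786 0.19524692 0.11096499] 16.1333
```

View pics/end.png

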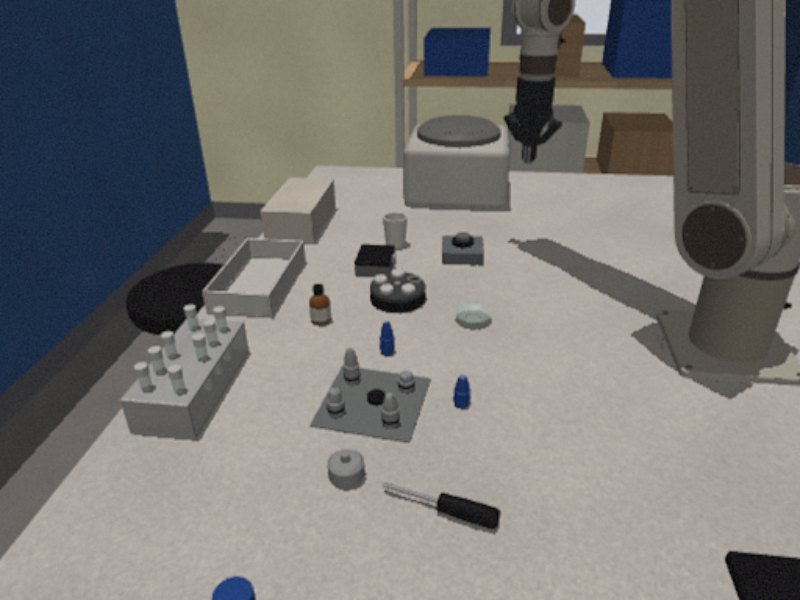

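The final picture shows everything where it was, the button at (463,239) up again, and the arm clear at (530,150).

```bash
python3 -c "from bench import hand_in; print(hand_in())"
```

```text
the job is handed in; nothing more can be done
None
```

I pointed at the shortest objective and then at the open socket for over two seconds each, from under 2 cm above. I then pressed the button fully down and let it up, moved clear with nothing else disturbed, and handed the job in at about 16 s.

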